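# Wake the induction hob and set low heat

## Robot

A 6-joint arm with a two-finger parallel gripper is mounted at the origin on the work surface. World frame = base frame: x ahead of the robot, y to its left, z up, the work surface at z = 0. Lengths are in m, angles in rad, forces in N, time in s.
With the tool pointing down it reaches from about 0.3 to 0.85 m from the base axis. Payload 5.4 kg.
Tool frame: the origin (TCP) lies between the finger pads, 19 mm behind the fingertips; this is the grasp point; z points along the fingers, y is the line along which they close (so a half turn about z gives the same grasp; the last joint's range is limited). The gripper opens to 85 mm and grips with 20 to 120 N. Pads are 22 mm wide; open, the fingers measure 114 mm over their backs; the gripper's body (76 mm by 85 mm) begins 54 mm behind the grasp point. The pads swing forward as they close: fully open they stand 13 mm farther back than shut.
Start: joints at [0.905, 0.158, 1.597, -0, 1.386, -0.21], TCP at [0.253, 0.516, 0.25] pointing down, gripper open.
Joint ranges: [-2.91, 2.91], [-0.94, 2.29], [0.18, 2.7], [-1.29, 4.43], [0.17, 2.64], [-3, 3]. Speed limits (rad/s): [2.57, 2.57, 3.14, 3.14, 3.14, 3.14].

## Interface

Orientations are given as a 3x3 rotation matrix whose columns are the frame's x, y, z axes.
In Python, from workcell import ctrl gives the robot as it stands.
- The arm moves only by the tool apply_moves, never from a script. Its argument "moves" is a list of rows, each a list of 2 entries, a list of its own where there are three numbers: the shift along the tool's x, y, z scaled (see below), then the turn, a rotation vector about the tool's x, y, z scaled (see below). A call has 1 to 5 rows; each row shifts and turns the commanded pose from where the row before left it, along the tool's axes as they then stand; what a row does not reach is not made up. The controller multiplies each number of a shift by 100 mm and each number of a turn by 0.5 rad. A row lasts 1/12 s, in which the tool goes at most 41.7 mm and 7.16 degrees, less where a joint would pass 70% of its speed; a pose out of reach is approached as far as the arm can. A call with a number of a shift or a turn outside -1 to 1 is refused whole. A call with a gripper value outside its range is refused whole. "grip" is the closure, from 0 (fully open) to 1 (shut), set as the call begins (left out, the last holds). The fingers move at their own pace and stop on an object; "newtons" is the grip in N (left out, the last holds). Time passes only in rows, so rows that do not move let the fingers close. It gives the time, the measured TCP pose, the force, the opening and the grip force at its end, in the units of the state.
- ctrl.read_state(): the state, without advancing time (a new reading comes with each control period).
- ctrl.snapshot(name): name is "side" or "top" or "wrist"; returns a dict with "color" (480x640x3 uint8, red, green, blue), "camera_matrix" (3x3 intrinsics, pixels), "R" (3x3) and "t" (3): a world point X has camera coordinates R X + t; the wrist camera has in their place "mount" (4x4, takes a point from camera to tool coordinates, whose origin is the TCP and whose axes are the flange's). Camera axes: x right, y down, z forward; pixel columns grow to the right and rows downward; lengths in m; the calibration is good to about 2 mm. A picture is of the moment at which its call begins: read the wrist's pose just before it. There is no depth.
- ctrl.close_job(): hands the job in; it is judged then, once.
Trained networks look in the newest picture that a camera, given by its name, has taken for a name from the list of things; names that differ only in an ending like _2 or _b are one class to them, and where a whole thing is asked for, a point or a joint stands for the part that bears it (a point fixed in the world has none). Each returns a list of dicts, best first, with "confidence" (0 to 1); they miss things now and then, are a little off and sometimes report something else, mostly with a low value. They report only what shows in the picture. A call takes as long as a camera call.
- ctrl.look_for(camera, thing): "pixel" ([column, row] in pixels, amid what is visible of it).
- ctrl.spot_point(camera, thing): "pixel" ([column, row] in pixels: a listed point, or the origin of a listed thing).
The state is a dict: "clock": time; "joint_pos": joint angles; "qd": joint speeds; "effort": joint torques, N m; "position": TCP position; "tool_rot": TCP orientation; "contact_force": force on the tool from outside, world axes, zero at the start; "torque": the same for the moment, N m; "grip_width": finger opening in m; "finger_force": force on a finger pad.
Only numpy, scipy, OpenCV 4.12 (cv2) and the standard library are available. Lean on these libraries where they do the work, as an engineer would, in place of code of your own. Each camera call takes 0.05 s, during which the arm holds its last target. There are 200 camera calls.

## Task

Get the induction hob ready for the omelette pan: with closed fingertips press the red key all the way down and keep it down for about two seconds, let it come up, then press the green key down and let it come up too. Press lightly, leave the white and blue keys unpressed, and do not shift the pan, the bento box, the soy dish or the rice paddle. Finish with the hand lifted at least 15 cm above the keys.

Things in the scene. Friction and masses are not known exactly. Their poses are not given: they have to be found in the camera images.
- hob: portable induction hob, white housing 300 (x) x 280 (y) x 60 mm high, fixed to the counter, black glass on top and a grey key strip along its near edge. Origin: centre of its underside on the counter; x points away from the key strip, y to the left along the strip. The four key centres lie on the strip at x = -112 mm, at y = -90, -30, +30 and +90 mm; which colour stands in which place changes
- key_red_top (a point): centre of the top face of the red round push key (power key, to be pressed first); cap 30 mm in diameter, standing 10 mm above the hob's top (70 mm above the counter) when up, in a black bezel 38 mm wide and 2 mm high; the point goes down with the key
- key_red (a joint): travel of the red key in m: 0 = up, 0.006 = fully down; spring return, about 1 N to start it moving and 4.5 N fully down, with a hard stop there. It counts as pressed beyond 0.004 and as up below 0.0015
- key_green_top (a point): centre of the top face of the green round push key (low-heat key, to be pressed second); cap 30 mm in diameter, standing 10 mm above the hob's top (70 mm above the counter) when up, in a black bezel 38 mm wide and 2 mm high; the point goes down with the key
- key_green (a joint): travel of the green key in m: 0 = up, 0.006 = fully down; spring return, about 1 N to start it moving and 4.5 N fully down, with a hard stop there. It counts as pressed beyond 0.004 and as up below 0.0015
- key_white_top (a point): centre of the top face of the white round push key (not to be pressed); cap 30 mm in diameter, standing 10 mm above the hob's top (70 mm above the counter) when up, in a black bezel 38 mm wide and 2 mm high; the point goes down with the key
- key_white (a joint): travel of the white key in m: 0 = up, 0.006 = fully down; spring return, about 1 N to start it moving and 4.5 N fully down, with a hard stop there. It counts as pressed beyond 0.004 and as up below 0.0015
- key_blue_top (a point): centre of the top face of the blue round push key (not to be pressed); cap 30 mm in diameter, standing 10 mm above the hob's top (70 mm above the counter) when up, in a black bezel 38 mm wide and 2 mm high; the point goes down with the key
- key_blue (a joint): travel of the blue key in m: 0 = up, 0.006 = fully down; spring return, about 1 N to start it moving and 4.5 N fully down, with a hard stop there. It counts as pressed beyond 0.004 and as up below 0.0015
- pan: stainless tamagoyaki pan standing loose on the glass behind the keys: rectangular, 130 (x) x 180 (y) x 32 mm high, 3 mm walls, about 0.55 kg; dark wooden handle from its +y side, reaching 245 mm from the middle and 60 mm above the pan's underside. Origin: centre of its underside. Not to be disturbed
- bento: open pale blue plastic bento box, loose on the counter to the right of the hob, 180 (x) x 120 (y) x 50 mm high. Origin: centre of its underside. Not to be disturbed
- soy_dish: small white ceramic soy dish, loose on the counter to the left of the key strip, 90 mm across, 20 mm high. Origin: centre of its underside. Not to be disturbed
- paddle: wooden rice paddle lying flat and loose on the counter left of the dish, about 220 mm long along its x (from -100 mm, handle end, to +121 mm, blade end), blade 62 mm wide, 10 mm thick. Origin: on its underside near the middle. Not to be disturbed

How it is judged:
On the way, in this order (a step that is already met when the one before it is completed fails the run):
1. the red key is pressed down and kept down for 1.5 s (value of joint key_red above 0.004 m and contact force between the fingers and key_red above 0.3 N), for 1.5 s.
2. the red key is up again (value of joint key_red below 0.0015 m), for 0.1 s.
3. the green key is pressed down (value of joint key_green above 0.004 m and contact force between the fingers and key_green above 0.3 N), for 0.1 s.
At the end, for the whole second after the job is handed in: All four keys are up (below 1.5 mm of travel); the tool point is more than 12 cm from every key; pan, bento box, soy dish and paddle are at rest within 10 mm of where they were (value of joint each of key_red, key_green, key_white, key_blue below 0.0015 m and distance between the grasp point and key_red_top above 0.12 m and distance between the grasp point and key_green_top above 0.12 m and distance between the grasp point and key_white_top above 0.12 m and distance between the grasp point and key_blue_top above 0.12 m and distance of each of pan, bento, soy_dish, paddle from where it was at the start of the episode below 0.01 m and linear speed of each of pan, bento, soy_dish, paddle below 0.02 m/s); the robot touches nothing.
It fails at once if the white or the blue key is pressed (more than 2 mm) (value of joint any of key_white, key_blue above 0.002 m).
It fails at once if a key is pushed with more than 20 N (contact force between the fingers and key_red above 20 N or contact force between the fingers and key_green above 20 N).
It fails at once if the hob itself is pushed with more than 20 N (contact force between the arm and hob above 20 N).
It fails at once if the pan, bento box, soy dish or paddle is shifted or lifted by more than 10 mm (distance of any of pan, bento, soy_dish, paddle from where it was at the start of the episode above 0.01 m).
It also fails if it takes over 56 s, if anything falls off the work surface, if the arm or the gripper's body presses on something with over 40 N, if the wrist force passes 120 N, or if a joint passes its speed limit or range.

## Working session

There is one attempt and no reset: what is moved stays moved. The work goes in short steps, Python scripts to look and compute and a tool call to move; the robot and the scene stay as the last step left them, time stands still between calls to the robot, and variables do not carry over. Pictures are saved under pics/ and viewed, at most 10 in all, crops included, and the job is handed in when it is done.

Besides the shell and the picture viewer there is one more tool, called after ">>>" as name([rows], argument=value, ...), one row to a line, values as JSON. apply_moves: Moves the arm, as the interface text tells. Its arguments: {"type":"object","properties":{"moves":{"type":"array","items":{"type":"array"}},"grip":{"type":"number"},"newtons":{"type":"number"}},"required":["moves"]}

```bash
mkdir -p pics; cat > h.py <<'E'
import numpy as np, cv2
from workcell import ctrl
K=["key_red_top","key_green_top","key_white_top","key_blue_top"]
def ray(s,px,st=None):
    d=np.linalg.inv(s["camera_matrix"])@np.array([px[0],px[1],1.])
    if "R" in s: R=np.array(s["R"]);t=np.array(s["t"]);return -R.T@t,R.T@d
    M=np.array(s["mount"]);Rt=np.array(st["tool_rot"]);p=np.array(st["position"])
    return Rt@M[:3,3]+p,Rt@M[:3,:3]@d
def onz(o,d,z): return o+d*(z-o[2])/d[2]
E
python3 - <<'E'
from h import *
st=ctrl.read_state();print(st["clock"],st["position"],np.round(st["tool_rot"],3).tolist(),st["contact_force"])
ims=[]
for c in ["top","side"]:
    s=ctrl.snapshot(c);ims.append(s["color"][:,:,::-1])
    for k in K+["hob","soy_dish","paddle","pan","bento"]:
        r=ctrl.spot_point(c,k)
        z=.07 if "key" in k else .06 if k=="pan" else 0
        for q in r[:2]: print(c,k,np.round(q["pixel"]),round(q["confidence"],2),np.round(onz(*ray(s,q["pixel"]),z),3))
cv2.imwrite("pics/top.png",ims[0]);cv2.imwrite("pics/side.png",ims[1])
E
```

```text
0.0 [0.25277737 0.51581157 0.24898336] [[-0.898, 0.44, -0.001], [0.44, 0.898, -0.002], [0.0, -0.002, -1.0]] [-0.26182352 -0.17045557 -0.61832144]
top key_red_top [427. 275.] 0.7 [ 0.51 -0.13  0.07]
top key_red_top [221. 249.] 0.34 [0.556 0.31  0.07 ]
top key_green_top [369. 278.] 0.72 [ 0.501 -0.006  0.07 ]
top key_white_top [397. 279.] 0.6 [ 0.499 -0.066  0.07 ]
top key_blue_top [342. 286.] 0.7 [0.483 0.051 0.07 ]
top hob [376. 229.] 0.69 [ 0.612 -0.025  0.   ]
top hob [371. 279.] 0.53 [ 0.5   -0.017  0.   ]
top soy_dish [278. 269.] 0.74 [0.517 0.192 0.   ]
top soy_dish [367. 199.] 0.58 [ 0.679 -0.005  0.   ]
top paddle [224. 247.] 0.67 [0.566 0.315 0.   ]
top pan [372. 202.] 0.84 [ 0.664 -0.013  0.06 ]
top bento [484. 214.] 0.77 [ 0.65 -0.27  0.  ]
side key_red_top [359. 318.] 0.61 [ 0.516 -0.124  0.07 ]
side key_green_top [307. 282.] 0.54 [ 0.503 -0.004  0.07 ]
side key_white_top [329. 302.] 0.56 [ 0.501 -0.065  0.07 ]
side key_white_top [306. 280.] 0.24 [ 0.505 -0.     0.07 ]
side key_blue_top [284. 265.] 0.51 [0.501 0.056 0.07 ]
side hob [351. 285.] 0.68 [ 0.605 -0.025  0.   ]
side hob [284. 268.] 0.56 [0.535 0.103 0.   ]
side soy_dish [251. 249.] 0.63 [0.517 0.195 0.   ]
side paddle [232. 215.] 0.58 [0.553 0.321 0.   ]
side paddle [253. 251.] 0.57 [0.515 0.187 0.   ]
side pan [368. 243.] 0.96 [ 0.672 -0.003  0.06 ]
side bento [467. 352.] 0.81 [ 0.644 -0.272  0.   ]
```

View pics/top.png

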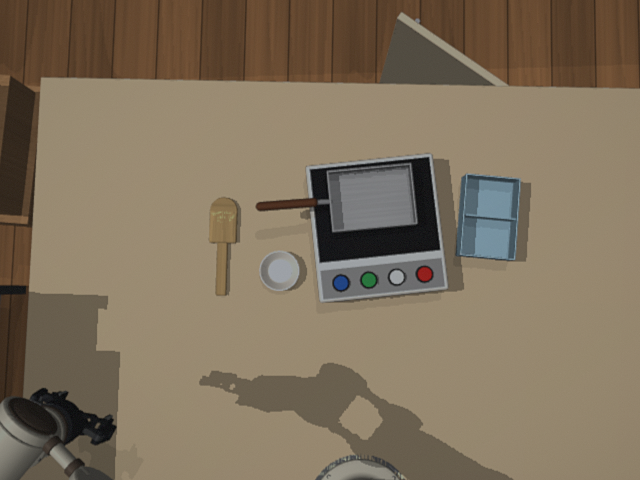

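View pics/side.png

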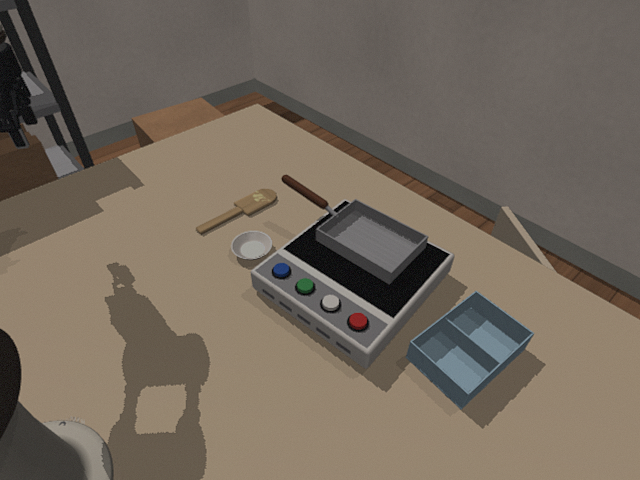

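The top and side pictures agree: the keys from left to right are blue (341,283), green (369,280), white (397,277) and red (425,274). Red is near (0.512,-0.127) and green near (0.502,-0.005). I'll travel above red with the fingers closed.

>>> apply_moves([
  [[-0.3,-0.27,0],[0,0,0]],
  [[-0.3,-0.27,0],[0,0,0]],
  [[-0.3,-0.27,0],[0,0,0]],
  [[-0.3,-0.27,0],[0,0,0]],
  [[-0.3,-0.27,0],[0,0,0]],
], grip=1, newtons=20)

```text
clock: 1.42
position: [0.3286, 0.3274, 0.2501]
tool_rot: [[-0.898, 0.439, 0.0], [0.439, 0.898, 0.0], [-0.0, 0.0, -1.0]]
contact_force: [0.6, -0.7, 0.1]
grip_width: 0.0257
finger_force: 0.0
```

>>> apply_moves([
  [[-0.3,-0.27,0],[0,0,0]],
  [[-0.3,-0.27,0],[0,0,0]],
  [[-0.3,-0.27,0],[0,0,0]],
  [[-0.3,-0.27,0],[0,0,0]],
  [[-0.3,-0.27,0],[0,0,0]],
])

```text
clock: 1.83
position: [0.404, 0.1399, 0.2503]
tool_rot: [[-0.898, 0.44, 0.001], [0.44, 0.898, 0.0], [-0.001, 0.001, -1.0]]
contact_force: [0.9, 0.1, 0.6]
grip_width: 0.0002
finger_force: 0.0
```

>>> apply_moves([
  [[-0.3,-0.27,0],[0,0,0]],
  [[-0.3,-0.27,0],[0,0,0]],
  [[-0.3,-0.27,0],[0,0,0]],
  [[-0.2,-0.2,0],[0,0,0]],
  [[0,0,0],[0,0,0]],
])

```text
clock: 2.25
position: [0.4593, -0.0019, 0.2503]
tool_rot: [[-0.895, 0.445, 0.001], [0.445, 0.895, -0.002], [-0.002, -0.001, -1.0]]
contact_force: [0.7, -0.6, 0.9]
grip_width: -0.0004
finger_force: 0.0
```

```bash
cat > look.py <<'E'
from h import *
import sys
st=ctrl.read_state();s=ctrl.snapshot("wrist")
print(st["clock"],np.round(st["position"],4),np.round(st["tool_rot"],3).tolist(),np.round(st["contact_force"],2),st["grip_width"],np.round(st["joint_pos"],2))
for k in K:
    for q in ctrl.spot_point("wrist",k)[:2]:
        P=onz(*ray(s,q["pixel"],st),.07)
        print(k,np.round(q["pixel"]),round(q["confidence"],2),np.round(P,4),"tool",np.round(np.array(st["tool_rot"]).T@(P-st["position"]),4))
cv2.imwrite(f"pics/{sys.argv[1]}.png",s["color"][:,:,::-1])
E
python3 look.py w1
```

```text
2.25 [ 0.4593 -0.0019  0.2503] [[-0.895, 0.445, 0.001], [0.445, 0.895, -0.002], [-0.002, -0.001, -1.0]] [ 0.68 -0.57  0.92] -0.00040032300047501896 [-0.27 -0.15  1.91 -0.    1.38 -1.38]
key_red_top [205. 338.] 0.58 [ 0.5129 -0.1294  0.07  ] tool [-0.1044 -0.0901  0.1807]
key_green_top [333. 256.] 0.93 [ 0.4959 -0.0074  0.07  ] tool [-0.0349  0.0116  0.1804]
key_white_top [266. 296.] 0.82 [ 0.5027 -0.0679  0.07  ] tool [-0.0679 -0.0396  0.1805]
key_blue_top [402. 215.] 0.7 [0.4894 0.0515 0.07  ] tool [-0.0029  0.0614  0.1802]
key_blue_top [169. 453.] 0.59 [ 0.5973 -0.2158  0.07  ] tool [-0.2184 -0.1299  0.1809]
```

View pics/w1.png

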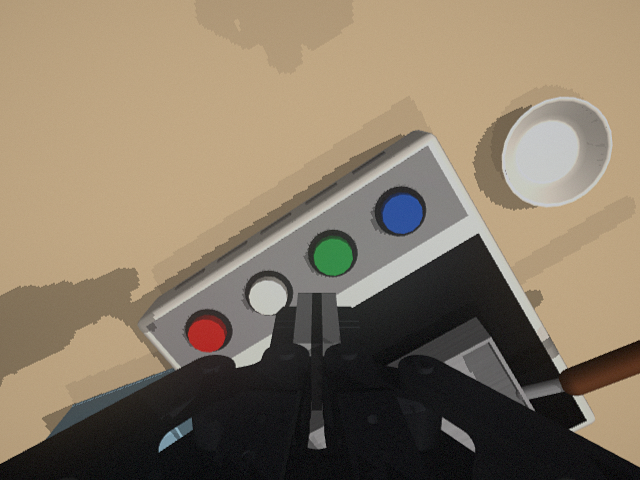

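The wrist picture confirms the colours and order: red (207,335), white (268,296), green (333,257) and blue (403,214). Next I go above red and take one closer look.

>>> apply_moves([
  [[-0.26,-0.22,0.2],[0,0,0]],
  [[-0.26,-0.22,0.2],[0,0,0]],
  [[-0.26,-0.22,0.25],[0,0,0]],
  [[-0.25,-0.22,0.25],[0,0,0]],
  [[0,0,0],[0,0,0]],
])

```text
clock: 2.92
position: [0.51, -0.1231, 0.1545]
tool_rot: [[-0.897, 0.442, -0.008], [0.442, 0.897, 0.002], [0.008, -0.001, -1.0]]
contact_force: [-1.5, -0.7, -0.1]
grip_width: 0.0003
finger_force: 0.0
```

>>> apply_moves([
  [[0,0,0.2],[0,0,0]],
  [[0,0,0.15],[0,0,0]],
  [[0,0,0],[0,0,0]],
])

```text
clock: 3.17
position: [0.5095, -0.1189, 0.1224]
tool_rot: [[-0.899, 0.439, -0.005], [0.439, 0.899, 0.003], [0.006, 0.0, -1.0]]
contact_force: [0.0, -0.1, -0.6]
grip_width: 0.0003
finger_force: 0.0
```

```bash
python3 look.py w2
```

```text
3.1667 [ 0.5095 -0.1189  0.1224] [[-0.899, 0.439, -0.005], [0.439, 0.899, 0.003], [0.006, 0.0, -1.0]] [ 0.01 -0.08 -0.65] 0.00028103051138229674 [-0.46  0.17  1.85  0.    1.13 -1.58]
key_red_top [305. 292.] 0.57 [ 0.5125 -0.127   0.07  ] tool [-0.0066 -0.006   0.0524]
key_green_top [554. 139.] 0.97 [ 0.4965 -0.0067  0.07  ] tool [0.0606 0.0951 0.0528]
key_white_top [423. 218.] 0.65 [ 0.5039 -0.0666  0.07  ] tool [0.0276 0.0446 0.0526]
key_blue_top [419. 218.] 0.37 [ 0.5032 -0.0682  0.07  ] tool [0.0275 0.0428 0.0526]
```

View pics/w2.png

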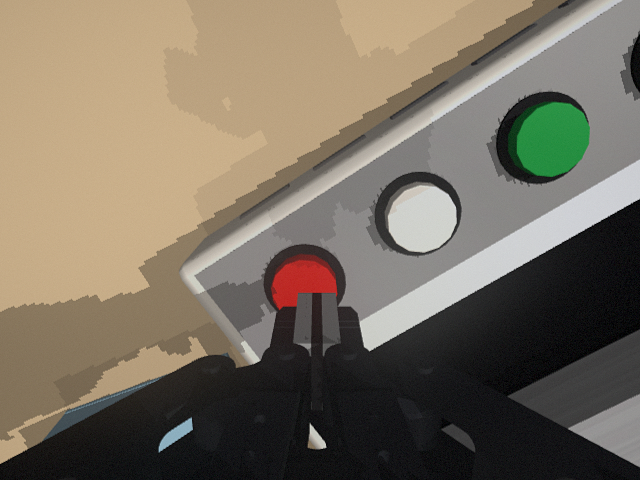

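The tips are about 9 mm off the red centre, which appears at (305,290). I correct by (-6,-6) mm in tool x and y and descend.

>>> apply_moves([
  [[-0.06,-0.06,0.1],[0,0,0]],
  [[0,0,0.1],[0,0,0]],
  [[0,0,0.05],[0,0,0]],
  [[0,0,0],[0,0,0]],
  [[0,0,0],[0,0,0]],
])

```text
clock: 3.83
position: [0.5139, -0.1288, 0.1001]
tool_rot: [[-0.898, 0.44, -0.001], [0.44, 0.898, 0.001], [0.001, 0.0, -1.0]]
contact_force: [0.0, 0.2, -0.2]
grip_width: 0.0001
finger_force: 0.0
```

>>> apply_moves([
  [[0,0,0.05],[0,0,0]],
  [[0,0,0.05],[0,0,0]],
  [[0,0,0.03],[0,0,0]],
  [[0,0,0],[0,0,0]],
  [[0,0,0],[0,0,0]],
])

```text
clock: 4.25
position: [0.5142, -0.1292, 0.0873]
tool_rot: [[-0.898, 0.44, -0.0], [0.44, 0.898, 0.0], [0.001, 0.0, -1.0]]
contact_force: [-0.7, 1.0, 1.8]
grip_width: 0.0003
finger_force: 0.8
```

Contact is made, at about 1.8 N.

>>> apply_moves([
  [[0,0,0.02],[0,0,0]],
  [[0,0,0.02],[0,0,0]],
  [[0,0,0],[0,0,0]],
  [[0,0,0],[0,0,0]],
])

```text
clock: 4.58
position: [0.5144, -0.1293, 0.0836]
tool_rot: [[-0.898, 0.44, 0.0], [0.44, 0.898, -0.0], [-0.0, 0.0, -1.0]]
contact_force: [-0.5, 1.0, 3.7]
grip_width: -0.0
finger_force: 1.9
```

>>> apply_moves([
  [[0,0,0.01],[0,0,0]],
  [[0,0,0],[0,0,0]],
  [[0,0,0],[0,0,0]],
  [[0,0,0],[0,0,0]],
])

```text
clock: 4.92
position: [0.5144, -0.1293, 0.0827]
tool_rot: [[-0.898, 0.44, 0.0], [0.44, 0.898, -0.0], [-0.0, 0.0, -1.0]]
contact_force: [-2.5, 1.5, 5.3]
grip_width: 0.0001
finger_force: 2.8
```

The key is at its stop with about 5 N on it, so I hold for about 2 s.

>>> apply_moves([
  [[0,0,0],[0,0,0]],
  [[0,0,0],[0,0,0]],
  [[0,0,0],[0,0,0]],
  [[0,0,0],[0,0,0]],
  [[0,0,0],[0,0,0]],
])

```text
clock: 5.33
position: [0.5144, -0.1293, 0.0827]
tool_rot: [[-0.898, 0.44, 0.0], [0.44, 0.898, -0.0], [-0.0, 0.0, -1.0]]
contact_force: [-1.1, 1.2, 5.5]
grip_width: -0.0001
finger_force: 2.8
```

>>> apply_moves([
  [[0,0,0],[0,0,0]],
  [[0,0,0],[0,0,0]],
  [[0,0,0],[0,0,0]],
  [[0,0,0],[0,0,0]],
  [[0,0,0],[0,0,0]],
])

```text
clock: 5.75
position: [0.5144, -0.1293, 0.0827]
tool_rot: [[-0.898, 0.44, 0.0], [0.44, 0.898, -0.0], [-0.0, 0.0, -1.0]]
contact_force: [-1.7, 1.9, 6.3]
grip_width: -0.0
finger_force: 2.8
```

>>> apply_moves([
  [[0,0,0],[0,0,0]],
  [[0,0,0],[0,0,0]],
  [[0,0,0],[0,0,0]],
  [[0,0,0],[0,0,0]],
  [[0,0,0],[0,0,0]],
])

```text
clock: 6.17
position: [0.5144, -0.1293, 0.0827]
tool_rot: [[-0.898, 0.44, 0.0], [0.44, 0.898, -0.0], [-0.0, -0.0, -1.0]]
contact_force: [-1.9, 1.2, 6.3]
grip_width: -0.0004
finger_force: 2.8
```

>>> apply_moves([
  [[0,0,0],[0,0,0]],
  [[0,0,0],[0,0,0]],
  [[0,0,0],[0,0,0]],
  [[0,0,0],[0,0,0]],
  [[0,0,0],[0,0,0]],
])

```text
clock: 6.58
position: [0.5144, -0.1293, 0.0827]
tool_rot: [[-0.898, 0.44, 0.0], [0.44, 0.898, -0.0], [-0.0, 0.0, -1.0]]
contact_force: [-1.1, 0.3, 5.0]
grip_width: 0.0004
finger_force: 2.8
```

>>> apply_moves([
  [[0,0,0],[0,0,0]],
  [[0,0,0],[0,0,0]],
  [[0,0,0],[0,0,0]],
  [[0,0,0],[0,0,0]],
])

```text
clock: 6.92
position: [0.5144, -0.1293, 0.0827]
tool_rot: [[-0.898, 0.44, 0.0], [0.44, 0.898, -0.0], [-0.0, -0.0, -1.0]]
contact_force: [-1.1, 0.7, 5.6]
grip_width: 0.0
finger_force: 2.8
```

>>> apply_moves([
  [[0,0,-0.1],[0,0,0]],
  [[0,0,-0.15],[0,0,0]],
  [[0,0,-0.15],[0,0,0]],
  [[0,0,0],[0,0,0]],
  [[0,0,0],[0,0,0]],
])

```text
clock: 7.33
position: [0.5148, -0.1296, 0.123]
tool_rot: [[-0.898, 0.44, 0.002], [0.44, 0.898, -0.001], [-0.002, -0.0, -1.0]]
contact_force: [-0.1, 0.4, -0.4]
grip_width: -0.0001
finger_force: 0.0
```

Red was held for more than 2 s and released. Next is green.

>>> apply_moves([
  [[0.17,0.25,0],[0,0,0]],
  [[0.18,0.26,0],[0,0,0]],
  [[0.17,0.25,0],[0,0,0]],
  [[0.18,0.26,0],[0,0,0]],
  [[0,0,0],[0,0,0]],
])

```text
clock: 7.75
position: [0.4938, -0.0023, 0.1204]
tool_rot: [[-0.9, 0.437, -0.004], [0.437, 0.9, 0.003], [0.005, 0.001, -1.0]]
contact_force: [0.2, 0.3, 0.9]
grip_width: -0.0002
finger_force: 0.0
```

>>> apply_moves([
  [[0,0,0],[0,0,0]],
  [[0,0,0],[0,0,0]],
])

```text
clock: 7.92
position: [0.496, -0.0071, 0.1216]
tool_rot: [[-0.898, 0.44, -0.001], [0.44, 0.898, -0.0], [0.001, -0.001, -1.0]]
contact_force: [-0.7, 0.8, 0.8]
grip_width: -0.0
finger_force: 0.0
```

```bash
python3 look.py w3
```

```text
7.9167 [ 0.496  -0.0071  0.1216] [[-0.898, 0.44, -0.001], [0.44, 0.898, -0.0], [0.001, -0.001, -1.0]] [-0.69  0.83  0.82] -5.588730417288763e-06 [-0.26  0.1   1.93 -0.    1.11 -1.37]
key_red_top [110. 410.] 0.61 [ 0.5127 -0.1288  0.07  ] tool [-0.0686 -0.1019  0.0516]
key_green_top [318. 283.] 0.9 [ 0.4972 -0.0081  0.07  ] tool [-0.0016 -0.0003  0.0516]
key_green_top [108. 409.] 0.47 [ 0.5121 -0.1293  0.07  ] tool [-0.0682 -0.1026  0.0516]
key_white_top [207. 348.] 0.68 [ 0.5042 -0.0689  0.07  ] tool [-0.0346 -0.0518  0.0516]
key_blue_top [437. 209.] 0.64 [0.4894 0.0518 0.07  ] tool [0.0318 0.0501 0.0516]
```

View pics/w3.png

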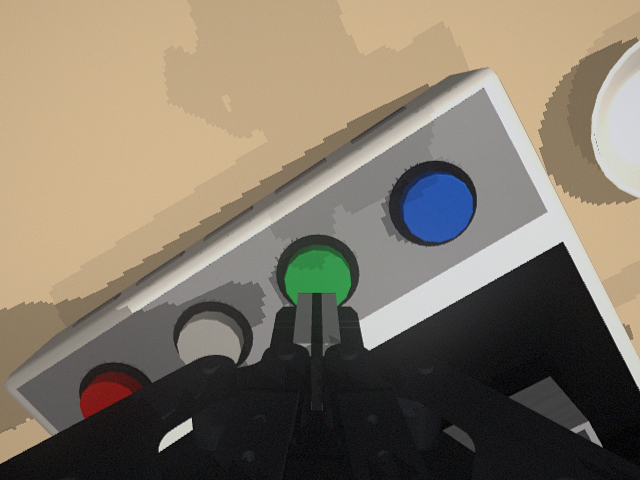

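The tips stand over the green key, which is at (318,283), so I press it.

>>> apply_moves([
  [[0,0,0.12],[0,0,0]],
  [[0,0,0.1],[0,0,0]],
  [[0,0,0.08],[0,0,0]],
  [[0,0,0.03],[0,0,0]],
  [[0,0,0],[0,0,0]],
])

```text
clock: 8.58
position: [0.4955, -0.0069, 0.0883]
tool_rot: [[-0.898, 0.44, -0.002], [0.44, 0.898, 0.0], [0.002, -0.001, -1.0]]
contact_force: [0.8, -0.4, 0.8]
grip_width: 0.0001
finger_force: 0.5
```

>>> apply_moves([
  [[0,0,0.02],[0,0,0]],
  [[0,0,0.02],[0,0,0]],
  [[0,0,0.01],[0,0,0]],
  [[0,0,0],[0,0,0]],
  [[0,0,0],[0,0,0]],
])

```text
clock: 9.0
position: [0.4966, -0.007, 0.0848]
tool_rot: [[-0.898, 0.44, 0.001], [0.44, 0.898, -0.0], [-0.001, 0.0, -1.0]]
contact_force: [-1.7, -0.5, 3.5]
grip_width: -0.0002
finger_force: 1.6
```

>>> apply_moves([
  [[0,0,0.02],[0,0,0]],
  [[0,0,0],[0,0,0]],
  [[0,0,0],[0,0,0]],
  [[0,0,0],[0,0,0]],
  [[0,0,0],[0,0,0]],
])

```text
clock: 9.42
position: [0.4967, -0.007, 0.0827]
tool_rot: [[-0.898, 0.44, 0.001], [0.44, 0.898, -0.0], [-0.001, 0.0, -1.0]]
contact_force: [-0.5, -1.0, 6.7]
grip_width: -0.0002
finger_force: 2.6
```

Green is fully down, at the same depth and force as red. Now I lift away, straight up by about 24 cm.

>>> apply_moves([
  [[0,0,-0.1],[0,0,0]],
  [[0,0,-0.3],[0,0,0]],
  [[0,0,-0.4],[0,0,0]],
  [[0,0,-0.4],[0,0,0]],
  [[0,0,-0.4],[0,0,0]],
])

```text
clock: 9.83
position: [0.4956, -0.0066, 0.244]
tool_rot: [[-0.898, 0.44, -0.001], [0.44, 0.898, 0.0], [0.001, 0.0, -1.0]]
contact_force: [1.0, -0.6, -1.1]
grip_width: -0.0003
finger_force: 0.0
```

>>> apply_moves([
  [[0,0,-0.4],[0,0,0]],
  [[0,0,-0.3],[0,0,0]],
  [[0,0,-0.1],[0,0,0]],
  [[0,0,0],[0,0,0]],
  [[0,0,0],[0,0,0]],
])

```text
clock: 10.25
position: [0.496, -0.0067, 0.3215]
tool_rot: [[-0.898, 0.44, -0.001], [0.44, 0.898, 0.0], [0.001, -0.0, -1.0]]
contact_force: [-0.4, 0.0, 0.3]
grip_width: 0.0002
finger_force: 0.0
```

```bash
python3 look.py w4
```

```text
10.25 [ 0.496  -0.0067  0.3215] [[-0.898, 0.44, -0.001], [0.44, 0.898, 0.0], [0.001, -0.0, -1.0]] [-0.41  0.03  0.29] 0.00015975921333165395 [-0.26 -0.09  1.71  0.    1.52 -1.37]
key_red_top [208. 263.] 0.63 [ 0.5108 -0.1278  0.07  ] tool [-0.0668 -0.1022  0.2514]
key_red_top [500. 112.] 0.22 [0.5018 0.161  0.07  ] tool [0.0684 0.1532 0.2515]
key_green_top [314. 193.] 0.81 [ 0.4952 -0.0096  0.07  ] tool [-0.0008 -0.0029  0.2515]
key_white_top [260. 230.] 0.88 [ 0.5037 -0.0692  0.07  ] tool [-0.0347 -0.0526  0.2514]
key_blue_top [376. 156.] 0.92 [0.4895 0.0528 0.07  ] tool [0.0318 0.0506 0.2515]
```

View pics/w4.png

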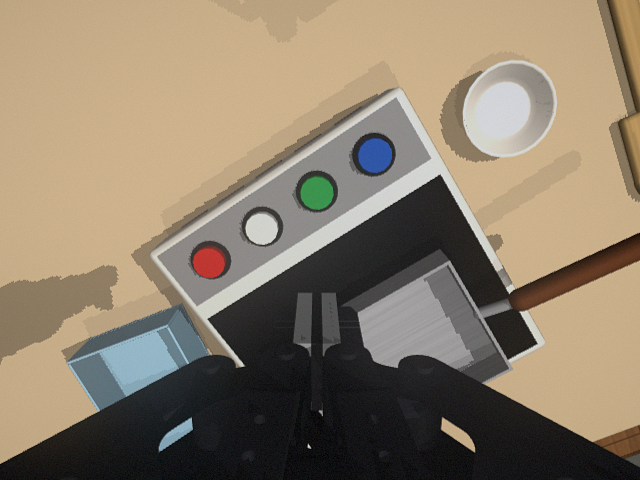

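All four keys look up, at (209,260), (262,227), (317,191) and (374,153). The pan, dish and bento look undisturbed, and the fingertips are 23 cm above the keys.

```bash
python3 -c "
from workcell import ctrl
print(ctrl.close_job())"
```

```text
the job is handed in; nothing more can be done
None
```

I held the red key fully down for about 2 s and released it, pressed and released the green key (about 5–7 N on each), lifted the hand about 23 cm above the keys, and handed the job in at about 10 s; the hand-in gave no verdict.

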